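# Check the glaze scale, then tare the cup

### The job

Check the bench scale with the large hexagonal weight: set it gently in the middle of the pan, let go and leave it about a second to settle, then put it away flat in its empty pocket in the wooden weight block. After that stand the bisque cup upright in the middle of the pan, let go, and press the round tare key when the pan is still. Neither drop things on the pan nor press it down to its stop, and do not disturb the bowl, the brush or the small weight.

Things in the scene. Friction and masses are not known exactly. Their poses are not given: they have to be found in the camera images.
- scale: Low grey electronic bench scale, fixed on the bench, 210 (x) by 170 (y) mm, housing 44 mm high (36 mm at the keypad). Origin: centre of its underside. Its x axis points from the keypad end (towards the robot) to the pan end.
- pan_top (a point): Centre of the top face of the scale's round flat stainless pan, 130 mm across, without a rim, turned with fine concentric rings about its centre. 60 mm above the bench when empty, 30 mm along +x from the scale's origin. The point goes down with the pan.
- pan (a joint): How far the pan has sunk, in m: 0 empty. It is carried on a damped spring of 1200 N/m: the check weight alone sinks it 4 mm, the cup 1 mm. It meets its overload stop at 0.010.
- tare_top (a point): Top centre of the tare key, the only round key: a 22 mm button in a 38 mm collar on the keypad, left (+y) of the display, at (-78, +48) mm from the scale's origin; top 50 mm above the bench, standing 8 mm proud of its collar. It is pressed straight down.
- tare (a joint): Travel of the tare key in m: 0 out, 0.004 fully down (4 N); it springs back. It counts from 0.0025.
- check_weight: The 500 g check weight: dark cast-iron hexagonal block standing free on the bench, 50 mm across its flats (58 over the corners), body 30 mm high with a 4 mm bevel round its foot, and a 22 mm lifting knob on top that rises to 44 mm. Origin: centre of its underside; z up through the knob. Two flats face its +x and -x; the others follow every 60 degrees.
- weight_block: Wooden weight block, fixed on the bench, 84 (x) by 168 (y) by 22 mm high, with two hexagonal pockets in a row along its y axis: the large empty one and a smaller one that holds the small weight. Origin: about the centre of its underside.
- pocket_floor (a point): Centre of the floor of the large empty pocket, 36 mm along the block's -y from its origin, 10 mm above the bench. The pocket is hexagonal, 54 mm across flats, 12 mm deep, two of its flats facing the block's +x and -x (corners along its y).
- small_weight: The 200 g weight, same form, 38 mm across flats, 32 mm high with its knob, standing in its own pocket 82 mm from the centre of the empty one. Leave it there.
- cup: Off-white unglazed round cup, straight sided, 60 mm outside diameter, 68 mm high, wall 4 mm, open at the top, about 140 g. Origin: centre of its underside; z up.
- bowl: Small dark open bowl, 96 mm across and 40 mm high, standing on the bench. Origin: centre of its underside. Not part of the job.
- brush: Brush 190 mm long lying at the far side of the bench along its own x axis. Not part of the job.

How it is judged:
On the way, in this order (a step that is already met when the one before it is completed fails the run):
1. the check weight stands in the middle of the pan, released, for about a second (horizontal distance between check_weight and pan_top below 0.01 m and z of check_weight in the frame of pan_top between -0.003 and 0.003 m and angle between check_weight's own z axis and vertical below 0.06 rad and contact force between the fingers and check_weight below 0.1 N and linear speed of check_weight below 0.01 m/s), for 0.7 s.
2. the check weight is back flat in its pocket in the block, released (horizontal distance between check_weight and pocket_floor below 0.005 m and z of check_weight in the frame of pocket_floor below 0.003 m and angle between check_weight's own z axis and vertical below 0.05 rad and contact force between the fingers and check_weight below 0.1 N and linear speed of check_weight below 0.01 m/s), for 0.3 s.
3. the cup stands in the middle of the pan, released and still (horizontal distance between cup and pan_top below 0.01 m and z of cup in the frame of pan_top between -0.003 and 0.003 m and angle between cup's own z axis and vertical below 0.06 rad and contact force between the fingers and cup below 0.1 N and linear speed of cup below 0.01 m/s), for 0.3 s.
4. the tare key is pressed with the cup on the pan (all of step 3 and value of joint tare above 0.0025 m), for 0.05 s.
At the end, for the whole second after the job is handed in: The check weight lies flat in the large pocket of the block (within 5 mm of its centre, underside within 3 mm of the pocket floor); the cup stands upright on the pan within 10 mm of its centre, released and at rest; the tare key has been pressed after that and is out again (all of step 2 and all of step 3 and value of joint tare below 0.001 m); the robot touches nothing.
It fails at once if the check weight or the cup is dropped on the pan (falls free at over 0.4 m/s, a drop of about 8 mm) ((linear speed of check_weight above 0.4 m/s and contact force between the fingers and check_weight below 0.1 N and horizontal distance between check_weight and pan_top below 0.065 m) or (linear speed of cup above 0.4 m/s and contact force between the fingers and cup below 0.1 N and horizontal distance between cup and pan_top below 0.065 m)).
It fails at once if the pan is driven almost to its stop (sunk more than 9 mm) (value of joint pan above 0.009 m).
It fails at once if the cup is tipped (angle between cup's own z axis and vertical above 0.6 rad).
It fails at once if the small weight is disturbed by more than 10 mm (distance of small_weight from where it was at the start of the episode above 0.01 m).
It fails at once if the bowl or the brush is pushed more than 15 mm (distance of any of bowl, brush from where it was at the start of the episode above 0.015 m).
It also fails if it takes over 70 s, if anything falls off the work surface, if the arm or the gripper's body presses on something with over 40 N, if the wrist force passes 120 N, or if a joint passes its speed limit or range.

### The arm

A 7-joint arm with a two-finger parallel gripper is mounted at the origin on the work surface. World frame = base frame: x ahead of the robot, y to its left, z up, the work surface at z = 0. Lengths are in m, angles in rad, forces in N, time in s.
With the tool pointing down it reaches from about 0.35 to 0.9 m from the base axis. Payload 19.9 kg.
Tool frame: the origin (TCP) lies midway between the tips of the shut fingers; the grasp point (between the pads) lies 19 mm behind it; z points along the fingers, y is the line along which they close (so a half turn about z gives the same grasp; the last joint's range is limited). The gripper opens to 85 mm and grips with 20 to 120 N. Pads are 22 mm wide; open, the fingers measure 114 mm over their backs; the gripper's body (76 mm by 85 mm) begins 54 mm behind the grasp point. The pads swing forward as they close: fully open they stand 13 mm farther back than shut.
Start: joints at [1.248, 0.417, -0.01, 1.614, 0.005, 1.111, -0.053], TCP at [0.173, -0.601, 0.207] pointing down, gripper open.
Joint ranges: [-2.81, 2.81], [-0.39, 2.02], [-1.27, 1.25], [0.06, 2.57], [-1.19, 4.33], [0.19, 2], [-2.82, 2.82]. Speed limits (rad/s): [1.89, 1.89, 2.39, 2.39, 3.01, 3.01, 3.01].

### API

Orientations are given as a rotation vector (axis times angle).
In Python, from rig import manip, cams, nets gives the robot as it stands. The module is installed in compiled form; this text tells all that it offers.
- The arm moves only by the tool servo_tool, never from a script. Its argument "motion" is a list of rows, each a list of 3 entries, a list of its own where there are three numbers: the turn, a rotation vector about the tool's x, y, z in degrees, then the shift along the tool's x, y, z in mm, then the opening, from -1 (shut) to 1 (fully open), so that 0 is half open. A call has 1 to 20 rows; each row is the pose to reach, as a shift and turn from the pose commanded when the call began, along the tool's axes at that moment; what a row does not reach only later rows make up. A row lasts 1/8 s, in which the tool goes at most 62.5 mm and 10.7 degrees, less where a joint would pass 70% of its speed; a pose out of reach is approached as far as the arm can. A call with a gripper value outside its range is refused whole. The fingers move at their own pace and stop on an object; "squeeze" is the grip in N (left out, the last holds). Time passes only in rows, so rows that repeat a pose let the fingers close. It gives the time, the measured TCP pose, the force, the opening and the grip force at its end, in the units of the state.
- manip.read_state(): the state, without advancing time (a new reading comes with each control period).
- cams.camera(name): name is "scene" or "top"; returns a dict with "frame" (420x560x3 uint8, blue, green, red), "mtx" (3x3 intrinsics, pixels), "D" ([k1, k2, p1, p2, k3] as OpenCV has them; the pictures are not rectified), "world_from_camera" (4x4, takes a point from camera to world coordinates). Camera axes: x right, y down, z forward; pixel columns grow to the right and rows downward; lengths in m; the calibration is good to about 2 mm. A picture is of the moment at which its call begins. There is no depth.
- manip.close_job(): hands the job in; it is judged then, once.
Trained networks look in a picture, given as the dict that the camera call returned (one of the last four; its "shot" number tells which), for a name from the list of things; names that differ only in an ending like _2 or _b are one class to them, and where a whole thing is asked for, a point or a joint stands for the part that bears it (a point fixed in the world has none). Each returns a list of dicts, best first, with "conf" (0 to 1); they miss things now and then, are a little off and sometimes report something else, mostly with a low value. They report only what shows in the picture. A call takes as long as a camera call.
- nets.boxes_of(picture, name): "at" ([x, y, z] in m, in world coordinates, good to about 4 mm: the middle of the surface that is visible of it).
- nets.spot_point(picture, name): "at" ([x, y, z] in m, in world coordinates, good to about 4 mm: a listed point, or the origin of a listed thing).
The state is a dict: "time": time; "joints": joint angles; "dq": joint speeds; "tau": joint torques, N m; "ee_pos": TCP position; "tcp_rot": TCP orientation; "wrist_force": force on the tool from outside, world axes, zero at the start; "moment": the same for the moment, N m; "width": opening from 0.0 (shut) to 1.0 (fully open); "finger_force": force on a finger pad.
Only numpy, scipy, OpenCV 4.12 (cv2) and the standard library are available. Lean on these libraries where they do the work, as an engineer would, in place of code of your own. Each camera call takes 0.05 s, during which the arm holds its last target. There are 200 camera calls.

## Working session

There is one attempt and no reset: what is moved stays moved. The work goes in short steps, Python scripts to look and compute and a tool call to move; the robot and the scene stay as the last step left them, time stands still between calls to the robot, and variables do not carry over. Pictures are saved under pics/ and viewed, at most 10 in all, crops included, and the job is handed in when it is done.

Besides the shell and the picture viewer there is one more tool, called after ">>>" in YAML: its name, and indented under it one key for each argument. servo_tool: Moves the arm, as the interface text tells. Its arguments: {"type":"object","properties":{"motion":{"type":"array"},"squeeze":{"type":"number"}},"required":["motion"]}

```bash
mkdir -p pics; cat > h.py <<'E'
from rig import manip,cams,nets
import numpy as np,cv2
from scipy.spatial.transform import Rotation as R
def tool(p,s=None):
    s=s or manip.read_state(); return R.from_rotvec(s["tcp_rot"]).inv().apply(np.array(p)-s["ee_pos"])*1000
def ray(c,uv,z):
    n=cv2.undistortPoints(np.array([[uv]],float),np.array(c["mtx"]),np.array(c["D"]))[0,0]
    T=np.array(c["world_from_camera"]); d=T[:3,:3]@[n[0],n[1],1]; o=T[:3,3]; return o+d*(z-o[2])/d[2]
def proj(c,P):
    T=np.linalg.inv(np.array(c["world_from_camera"])); P=np.atleast_2d(P).astype(float)
    return cv2.projectPoints(P,cv2.Rodrigues(T[:3,:3])[0],T[:3,3],np.array(c["mtx"]),np.array(c["D"]))[0][:,0]
E
python3 - <<'E'
from h import *
np.set_printoptions(precision=4,suppress=True)
s=manip.read_state(); print(s); print(R.from_rotvec(s["tcp_rot"]).as_matrix())
for n in("scene","top"):
    c=cams.camera(n); cv2.imwrite(f"pics/{n}0.png",c["frame"]); print(n,np.array(c["world_from_camera"])[:3,3],c["mtx"][0][0])
    for t in["scale","pan_top","tare_top","check_weight","weight_block","pocket_floor","small_weight","cup","bowl","brush"]:
        print(t,[(np.round(d["at"],4).tolist(),round(d["conf"],2)) for d in nets.spot_point(c,t)[:2]])
E
```

```text
{'time': 0.0, 'joints': array([ 1.2485,  0.418 , -0.0103,  1.6142,  0.0047,  1.1107, -0.053 ]), 'dq': array([ 0.0008,  0.0001, -0.0002, -0.0007, -0.0005,  0.0007,  0.0003]), 'tau': array([  0.0007, -86.4447,   0.679 , -43.4901,   0.019 ,   0.0073,
        -0.    ]), 'ee_pos': array([ 0.1731, -0.6002,  0.2068]), 'tcp_rot': array([-3.1095, -0.4394,  0.0004]), 'wrist_force': array([-0.5653, -0.9496, -0.4459]), 'moment': array([ 0.0078, -0.0087, -0.0268]), 'finger_force': 0.0, 'width': 1.0072413666947329}
[[ 0.9608  0.2771 -0.0004]
 [ 0.2771 -0.9608  0.0012]
 [-0.0001 -0.0012 -1.    ]]
scene [ 1.0014 -0.3911  0.7091] 403.87075529032484
scale [([0.5661, 0.0401, -0.0034], 0.83), ([0.495, 0.1003, 0.0494], 0.73)]
pan_top [([0.5944, 0.0341, 0.0588], 0.95), ([0.4913, 0.0966, 0.0483], 0.66)]
tare_top [([0.4966, 0.1015, 0.0477], 0.5)]
check_weight [([0.4158, -0.2635, -0.0017], 0.64)]
weight_block [([0.5602, 0.3082, -0.0018], 0.94)]
pocket_floor [([0.5665, 0.271, 0.0123], 0.76)]
small_weight [([0.5568, 0.3568, 0.0132], 0.45)]
cup [([0.4151, 0.2365, -0.0007], 0.73)]
bowl [([0.5919, -0.2768, -0.0006], 0.88)]
brush [([0.7877, -0.1296, 0.0021], 0.7)]
top [0.5223 0.0353 0.8924] 387.9996836357135
scale [([0.5655, 0.0404, -0.0007], 0.85)]
pan_top [([0.591, 0.0358, 0.0595], 0.95)]
tare_top [([0.7873, -0.1282, -0.0009], 0.53), ([0.4907, 0.0979, 0.0503], 0.43)]
check_weight [([0.4181, -0.2587, -0.0025], 0.63)]
weight_block [([0.563, 0.31, -0.0022], 0.71), ([0.5912, 0.0356, 0.0611], 0.67)]
pocket_floor []
small_weight [([0.555, 0.3569, 0.0119], 0.78)]
cup [([0.4172, 0.2378, 0.0019], 0.9)]
bowl [([0.59, -0.2751, 0.0007], 0.67), ([0.5644, 0.3092, -0.0011], 0.62)]
brush [([0.7847, -0.1249, 0.0004], 0.8)]
```

View pics/scene0.png

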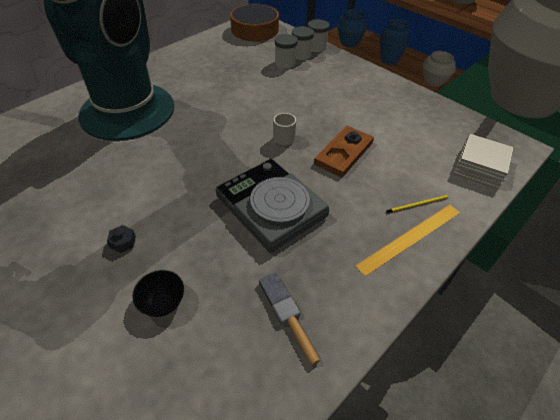

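View pics/top0.png

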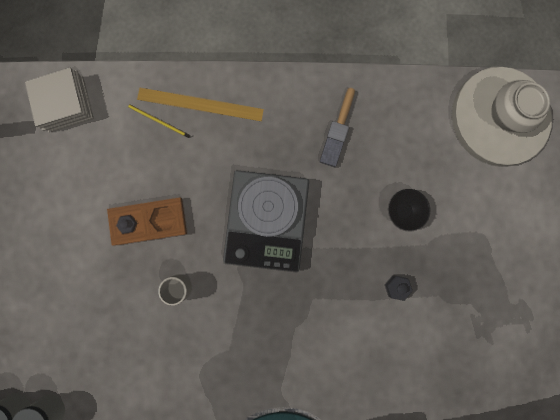

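The scene view shows the dark weight at about (121,238), the cup at (284,128), the block at (344,150) with its empty pocket nearer the scale, and the scale with its round key at (267,167). The top view agrees: weight (400,287), pocket (166,219), cup (172,291), pan (268,206). The networks match these. Next I'll fit yaw and centres more precisely.

```bash
python3 - <<'E'
from h import *
f=cv2.imread("pics/top0.png")
def crop(x,y,w,h,k): return cv2.convertScaleAbs(cv2.resize(f[y:y+h,x:x+w],None,fx=k,fy=k,interpolation=cv2.INTER_CUBIC),alpha=1.6,beta=15)
a=crop(378,265,45,45,8); b=crop(100,190,95,60,8)
o=np.zeros((600,800,3),np.uint8)
o[:480,:760]=b; 
a=cv2.resize(a,(240,240)); g=crop(222,160,100,115,3)
cv2.imwrite("pics/blk.png",o[:480])
o2=np.zeros((360,680,3),np.uint8); o2[:360,:360]=crop(378,265,45,45,8); o2[:345,370:670]=g
cv2.imwrite("pics/wt.png",o2)
E
```

```text
(no output)
```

View pics/blk.png

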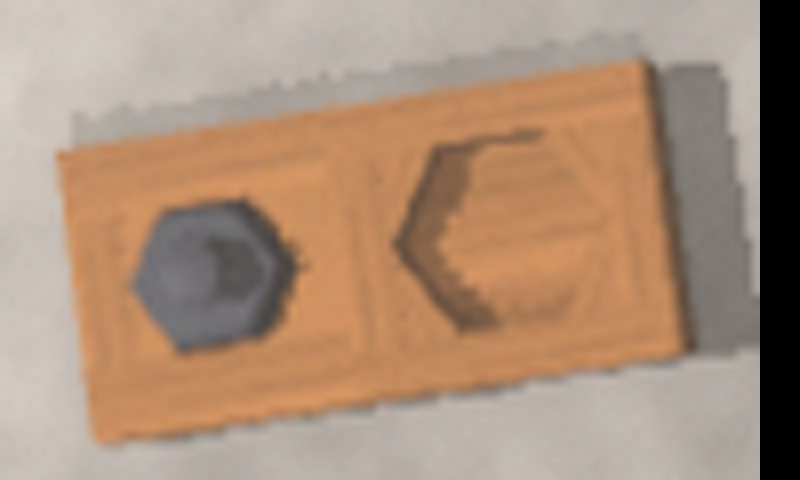

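View pics/wt.png

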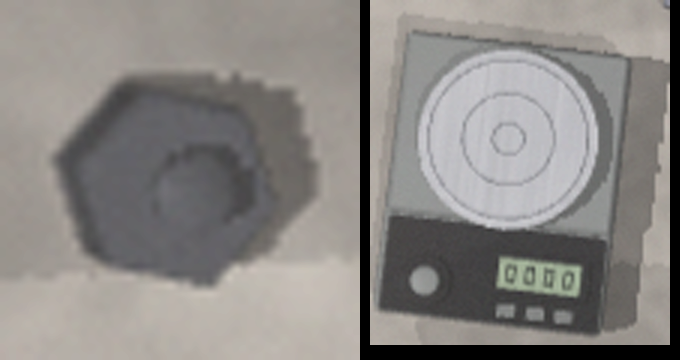

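Block crop: the pocket's rim runs from its left corner at about (398,243) to its right corner at about (605,213), centred near (501,228). The small weight is at (215,275). The weight crop shows the hexagon turned, with corners at about (60,158), (125,85) and (210,282). I'll fit silhouettes in both cameras.

```bash
cat > fit.py <<'E'
from h import *
from scipy.optimize import minimize
def hexa(r,z): # flats on +-x
    a=np.deg2rad(30+60*np.arange(6)); return np.c_[r/np.cos(np.pi/6)*np.cos(a),r/np.cos(np.pi/6)*np.sin(a),0*a+z]
k=np.linspace(0,2*np.pi,24)
WT=np.vstack([hexa(.021,0),hexa(.025,.004),hexa(.025,.030),np.c_[.011*np.cos(k),.011*np.sin(k),0*k+.044]])
BL=np.array([[x,y,z] for x in(-.042,.042) for y in(-.084,.084) for z in(0,.022)])
CY=np.vstack([np.c_[.03*np.cos(k),.03*np.sin(k),0*k+z] for z in(0,.068)])
def mask(f,kind):
    f=f.astype(int);b,g,r=f[...,0],f[...,1],f[...,2]
    return ((r-b>25)&(r>1.3*b)) if kind=="b" else ((b-r>=-1)&(g<110))
def sil(c,M,p,S=6):
    P=M@R.from_euler("z",p[2]).as_matrix().T+[p[0],p[1],p[3] if len(p)>3 else 0]
    h=cv2.convexHull(((proj(c,P)+.5)*S-.5).astype(np.float32))
    m=np.zeros((420*S,560*S),np.uint8); cv2.fillPoly(m,[np.round(h*16).astype(np.int32)],255,shift=4)
    return cv2.resize(m,(560,420),interpolation=cv2.INTER_AREA)/255
def fit(cs,M,kind,p0,rad=45):
    ms=[]
    for c in cs:
        u=proj(c,[[p0[0],p0[1],.015]])[0]; w=np.zeros((420,560)); cv2.circle(w,tuple(int(v) for v in u),rad,1,-1)
        ms.append(cv2.medianBlur((mask(c["frame"],kind)*w).astype(np.uint8),3))
    f=lambda q:sum(((sil(c,M,[q[0]/100,q[1]/100,q[2]]+list(p0[3:]))-m)**2).sum() for c,m in zip(cs,ms))
    best=None
    for y in ([p0[2]] if kind=="b" else np.deg2rad([-25,-10,5,20])):
        r=minimize(f,[p0[0]*100,p0[1]*100,y],method="Nelder-Mead",options=dict(initial_simplex=[[p0[0]*100+a,p0[1]*100+b,y+d] for a,b,d in((0,0,0),(.5,0,0),(0,.5,0),(0,0,.15))],maxfev=120))
        if best is None or r.fun<best.fun: best=r
    return np.round([best.x[0]/100,best.x[1]/100],4),round(np.rad2deg(best.x[2]),1),round(best.fun),[int(m.sum()) for m in ms]
E
python3 - <<'E'
from fit import *
t=cams.camera("top");s=cams.camera("scene")
for cs in([t],[s],[t,s]):
    print("wt",fit(cs,WT,"w",[.417,-.261,0],22)); print("bl",fit(cs,BL,"b",[.562,.309,.15],55))
# pocket from rim corners in top crop, scale edges
q=lambda x,y:(100+(x+.5)/8-.5,190+(y+.5)/8-.5)
for n,p in dict(pl=(398,243),pr=(605,213),ul=(437,148),ur=(543,130),ll=(465,330)).items(): print(n,np.round(ray(t,q(*p),.022),4))
g=lambda x,y:(222+(x-370+.5)/3-.5,160+(y+.5)/3-.5)
print("pan",ray(t,g(508,139),.06),"key",ray(t,g(424,281),.05))
E
```

```text
wt (array([ 0.417 , -0.2607]), np.float64(-12.5), 27, [482])
bl (array([0.5619, 0.3115]), np.float64(9.3), 326, [2561])
wt (array([ 0.4159, -0.2602]), np.float64(5.3), 55, [549])
bl (array([0.5569, 0.3116]), np.float64(9.7), 200, [1489])
wt (array([ 0.4166, -0.2604]), np.float64(45.0), 92, [482, 549])
bl (array([0.5613, 0.3113]), np.float64(9.6), 654, [2561, 1489])
pl [0.5643 0.3011 0.022 ]
pr [0.5733 0.2429 0.022 ]
ul [0.5912 0.2909 0.022 ]
ur [0.5965 0.261  0.022 ]
ll [0.5401 0.2815 0.022 ]
pan [0.59479146 0.03534719 0.06      ] key [0.49254838 0.09490795 0.05      ]
```

>>> servo_tool:
  motion:
    - [[0,0,-10],[50,-40,14],1]
    - [[0,0,-20],[100,-80,28],1]
    - [[0,0,-30],[150,-120,42],1]
    - [[0,0,-40],[200,-160,55],1]
    - [[0,0,-50],[250,-200,68],1]
    - [[0,0,-60],[300,-240,80],1]
    - [[0,0,-64],[328,-259,87],1]
    - [[0,0,-64],[328,-259,87],1]
    - [[0,0,-64],[328,-259,87],1]
    - [[0,0,-64],[328,-259,87],1]
    - [[0,0,-64],[328,-259,87],1]
  squeeze: 40

```text
time: 2.58
ee_pos: [0.4162, -0.2615, 0.1206]
tcp_rot: [2.406, 2.019, -0.0]
wrist_force: [0.5, 0.7, 0.1]
width: 1.002
finger_force: 0.0
```

```bash
cat > rep.py <<'E'
from h import *
import sys
np.set_printoptions(precision=1,suppress=True)
s=manip.read_state(); m=R.from_rotvec(s["tcp_rot"]).as_matrix()
print("t",s["time"],"pos",np.round(s["ee_pos"],4),"yang",np.rad2deg(np.arctan2(m[1,1],m[0,1])),"z",np.round(m[:,2],3),"F",s["wrist_force"],"w",s["width"],s["finger_force"],"q",np.round(s["joints"],2))
if len(sys.argv)>3: print("shift",tool([float(a) for a in sys.argv[1:4]],s))
E
python3 rep.py .4166 -.2605 .012
python3 - <<'E'
from fit import *
t=cams.camera("top")
f=cv2.imread("pics/top0.png"); c=dict(t); c["frame"]=f
m=cv2.medianBlur(mask(f,"w").astype(np.uint8),3); w=np.zeros_like(m); cv2.circle(w,(400,287),22,1,-1); m*=w
for y in range(-28,31,4):
    print(y,round(min(((sil(c,WT,[.417+a,-.2607+b,np.deg2rad(y)])-m)**2).sum() for a in(-.001,0,.001) for b in(-.001,0,.001)),1),end="; ")
E
```

```text
t 2.575 pos [ 0.4 -0.3  0.1] yang -10.004447326969332 z [ 0. -0. -1.] F [0.5 0.7 0.1] w 1.0018030459953693 0.0 q [ 0.8  0.3 -0.4  2.   0.2  0.8  0.2]
shift [  1.1   0.2 108.6]
-28 47.1; -24 42.7; -20 37.6; -16 34.7; -12 31.7; -8 33.2; -4 37.4; 0 43.9; 4 46.6; 8 50.6; 12 53.7; 16 55.8; 20 55.6; 24 54.8; 28 53.6;
```

>>> servo_tool:
  motion:
    - [[0,0,1],[1,0,40],1]
    - [[0,0,1],[1,0,75],1]
    - [[0,0,1],[1,0,100],1]
    - [[0,0,1],[1,0,108],1]
    - [[0,0,1],[1,0,108],1]
    - [[0,0,1],[1,0,108],0.3]
    - [[0,0,1],[1,0,108],0]
    - [[0,0,1],[1,0,108],-1]
    - [[0,0,1],[1,0,108],-1]
    - [[0,0,1],[1,0,108],-1]
    - [[0,0,1],[1,0,108],-1]
    - [[0,0,1],[1,0,108],-1]
  squeeze: 40

```text
time: 4.12
ee_pos: [0.4167, -0.2599, 0.0128]
tcp_rot: [2.423, 2.0, -0.0]
wrist_force: [-3.3, 1.1, 8.4]
width: 0.23
finger_force: 38.8
```

```bash
python3 rep.py
```

```text
t 4.125 pos [ 0.4 -0.3  0. ] yang -10.917604137242645 z [-0. -0. -1.] F [-3.3  1.1  8.4] w 0.23044631408843272 38.80418658256531 q [ 0.8  0.5 -0.3  2.1  0.3  0.6  0.1]
```

```bash
python3 - <<'E'
from h import *
o=[]
for n in("scene","top"):
    c=cams.camera(n);u=proj(c,[[.417,-.26,.02]])[0].astype(int)
    f=c["frame"][max(0,u[1]-50):u[1]+40,max(0,u[0]-50):u[0]+50]; o.append(cv2.convertScaleAbs(cv2.resize(f,(400,360),interpolation=cv2.INTER_CUBIC),alpha=1.8,beta=15))
cv2.imwrite("pics/g1.png",np.hstack(o))
E
```

```text
(no output)
```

View pics/g1.png

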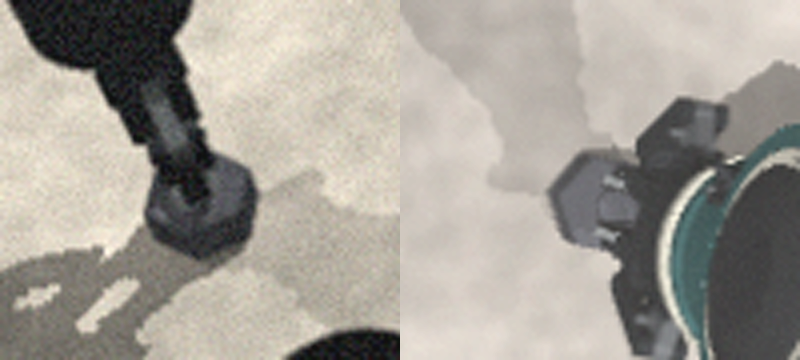

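The fingers hold the knob, which shows between the pads at about (615,208) in the right half. The body is level below, and the jaw is aligned with its flats. That will serve. I'll lift it and check how it hangs.

>>> servo_tool:
  motion:
    - [[0,0,0],[0,0,-20],-1]
    - [[0,0,0],[0,0,-60],-1]
    - [[0,0,0],[0,0,-110],-1]
    - [[0,0,0],[0,0,-120],-1]
    - [[0,0,0],[0,0,-120],-1]
  squeeze: 60

```text
time: 4.85
ee_pos: [0.4165, -0.2598, 0.1322]
tcp_rot: [2.423, 2.0, -0.0]
wrist_force: [-0.8, -0.2, -5.5]
width: 0.215
finger_force: 59.4
```

```bash
python3 rep.py; python3 - <<'E'
from h import *
c=cams.camera("scene");T=manip.read_state()["ee_pos"];u=proj(c,[T])[0];print(u,T)
x0,y0=int(u[0])-50,int(u[1])-50
f=cv2.convertScaleAbs(cv2.resize(c["frame"][y0:y0+90,x0:x0+100],(600,540),interpolation=cv2.INTER_CUBIC),alpha=1.8,beta=15)
for dz in(0,-.012,-.03):
    p=(proj(c,[T+[0,0,dz]])[0]-[x0,y0])*6; cv2.circle(f,tuple(int(v) for v in p),3,(0,0,255),-1)
cv2.imwrite("pics/g2.png",f)
for n in("scene","top"):
    c=cams.camera(n); print(n,[(np.round(np.array(d["at"])-T,4),d["conf"]) for d in nets.spot_point(c,"check_weight")[:2]])
E
```

```text
t 4.85 pos [ 0.4 -0.3  0.1] yang -10.92428628735459 z [-0. -0. -1.] F [-0.8 -0.2 -5.5] w 0.2150570687033849 59.38388407230377 q [ 0.8  0.3 -0.4  2.   0.1  0.9  0.2]
[105.3463801 202.8519094] [ 0.41603393 -0.25952914  0.13132047]
scene [(array([-0.0019, -0.0028, -0.0141]), 0.72)]
top [(array([-0.0017,  0.0009, -0.017 ]), 0.94)]
```

View pics/g2.png

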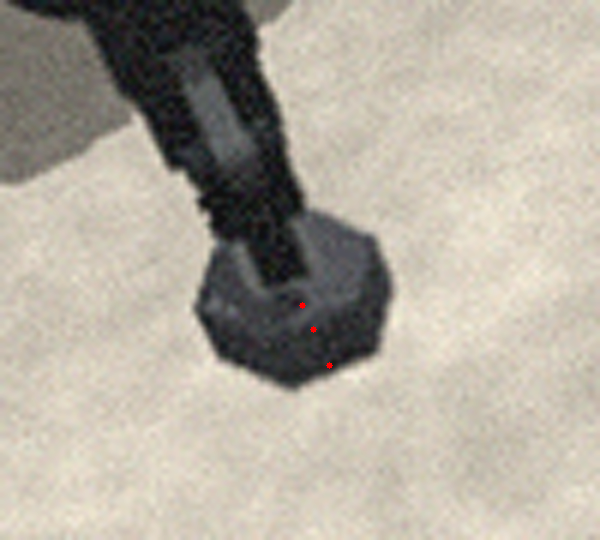

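The weight hangs level, with its underside about 15 mm below the TCP.

```bash
python3 rep.py .5945 .0355 .13
```

```text
t 5.1 pos [ 0.4 -0.3  0.1] yang -10.904165651870459 z [-0.  0. -1.] F [-0.7 -0.6 -5.1] w 0.21252626424711055 59.388320446014404 q [ 0.8  0.3 -0.4  2.   0.1  0.9  0.2]
shift [323.3 119.3   1.4]
```

>>> servo_tool:
  motion:
    - [[0,0,-3],[40,15,0],-1]
    - [[0,0,-6],[90,33,0],-1]
    - [[0,0,-9],[140,52,0],-1]
    - [[0,0,-12],[190,70,0],-1]
    - [[0,0,-15],[240,89,0],-1]
    - [[0,0,-18],[285,105,0],-1]
    - [[0,0,-20],[312,115,1],-1]
    - [[0,0,-20],[323,119,1],-1]
    - [[0,0,-20],[323,119,1],-1]
    - [[0,0,-20],[323,119,1],-1]

```text
time: 6.35
ee_pos: [0.5943, 0.0335, 0.1312]
tcp_rot: [-2.04, -2.389, 0.001]
wrist_force: [-1.1, -0.7, -4.5]
width: 0.217
finger_force: 59.3
```

```bash
python3 rep.py .5945 .0355 .082; python3 - <<'E'
from fit import *
T=manip.read_state()["ee_pos"]
for n in("top","scene"):
    c=cams.camera(n); print(n,[(np.round(np.array(d["at"])-T,4),d["conf"]) for d in nets.spot_point(c,"check_weight")[:1]],[(np.round(d["at"],4),d["conf"]) for d in nets.spot_point(c,"pan_top")[:1]+nets.spot_point(c,"pocket_floor")[:1]+nets.spot_point(c,"small_weight")[:1]])
E
```

```text
t 6.35 pos [0.6 0.  0.1] yang 8.998987490111027 z [-0. -0. -1.] F [-1.1 -0.7 -4.5] w 0.21701887851952115 59.33328151702881 q [ 0.3  0.5 -0.6  1.7  0.3  1.  -0.2]
shift [ 1.9  0.6 49.2]
top [(array([-0.1038,  0.0619, -0.0807]), 0.45)] [(array([0.5644, 0.2722, 0.0117]), 0.7), (array([0.5531, 0.3576, 0.0137]), 0.63)]
scene [(array([-0.0017, -0.0034, -0.0138]), 0.82)] [(array([0.5937, 0.0351, 0.0587]), 0.93), (array([0.568 , 0.2752, 0.0115]), 0.67), (array([0.5573, 0.3551, 0.0122]), 0.65)]
```

>>> servo_tool:
  motion:
    - [[0,0,0],[2,0,25],-1]
    - [[0,0,0],[2,0,42],-1]
    - [[0,0,0],[2,0,50],-1]
    - [[0,0,0],[2,0,53],-1]
    - [[0,0,0],[2,0,54],-1]
    - [[0,0,0],[2,0,55],-1]
    - [[0,0,0],[2,0,56],-1]
    - [[0,0,0],[2,0,56],-1]

```text
time: 7.85
ee_pos: [0.5945, 0.0368, 0.0756]
tcp_rot: [2.038, 2.39, 0.0]
wrist_force: [-0.6, 0.3, -3.6]
width: 0.211
finger_force: 59.4
```

```bash
python3 rep.py .5945 .0355 .073
```

```text
t 7.85 pos [0.6 0.  0.1] yang 9.08860336444335 z [ 0.  0. -1.] F [-0.6  0.3 -3.6] w 0.2114166717349265 59.4461327791214 q [ 0.3  0.6 -0.5  1.8  0.4  0.9 -0.2]
shift [-1.3 -0.2  2.6]
```

>>> servo_tool:
  motion:
    - [[0,0,0],[-1,0,1],-1]
    - [[0,0,0],[-1,0,1.5],-1]
    - [[0,0,0],[-1,0,2],-1]
    - [[0,0,0],[-1,0,2.5],-1]
    - [[0,0,0],[-1,0,3],-1]
    - [[0,0,0],[-1,0,3],-1]

```text
time: 8.6
ee_pos: [0.5946, 0.0359, 0.0725]
tcp_rot: [-2.038, -2.39, -0.0]
wrist_force: [-0.0, 0.1, -3.3]
width: 0.211
finger_force: 59.5
```

>>> servo_tool:
  motion:
    - [[0,0,0],[0,0,0.5],-1]
    - [[0,0,0],[0,0,1],-1]
    - [[0,0,0],[0,0,1.5],-1]
    - [[0,0,0],[0,0,2],-1]
    - [[0,0,0],[0,0,2],-1]

```text
time: 9.22
ee_pos: [0.5946, 0.0359, 0.0705]
tcp_rot: [-2.038, -2.391, -0.0]
wrist_force: [-1.3, -1.3, -1.3]
width: 0.216
finger_force: 59.7
```

>>> servo_tool:
  motion:
    - [[0,0,0],[0,0,0.5],-1]
    - [[0,0,0],[0,0,1],-1]
    - [[0,0,0],[0,0,1],-0.4]
    - [[0,0,0],[0,0,1],-0.2]
    - [[0,0,0],[0,0,1],0]
    - [[0,0,0],[0,0,0],0]
    - [[0,0,0],[0,0,0],0]
    - [[0,0,0],[0,0,0],0]
    - [[0,0,0],[0,0,0],0]
    - [[0,0,0],[0,0,0],0]
    - [[0,0,0],[0,0,0],0]
    - [[0,0,0],[0,0,0],0]
    - [[0,0,0],[0,0,0],0]
    - [[0,0,0],[0,0,0],0]
    - [[0,0,0],[0,0,0],0]

```text
time: 11.1
ee_pos: [0.5946, 0.0359, 0.0705]
tcp_rot: [-2.038, -2.39, 0.0]
wrist_force: [-0.6, -0.1, 0.4]
width: 0.497
finger_force: 0.0
```

```bash
python3 - <<'E'
from h import *
s=manip.read_state();T=s["ee_pos"];print(T,s["width"],s["wrist_force"],s["finger_force"],s["time"])
for n in("scene","top"):
    c=cams.camera(n)
    for t in("check_weight","pan_top","pocket_floor"): print(n,t,[(np.round(d["at"],4),d["conf"]) for d in nets.spot_point(c,t)[:1]])
    if n=="scene":
        u=proj(c,[T])[0];x0,y0=int(u[0])-60,int(u[1])-50
        cv2.imwrite("pics/p1.png",cv2.convertScaleAbs(cv2.resize(c["frame"][y0:y0+90,x0:x0+120],(720,540),interpolation=cv2.INTER_CUBIC),alpha=1.5,beta=10))
E
```

```text
[0.59455531 0.03585288 0.07046452] 0.4972041711247762 [-0.64209291 -0.07951793  0.44832294] 0.0 11.1
scene check_weight [(array([0.5901, 0.0335, 0.0561]), 0.61)]
scene pan_top []
scene pocket_floor [(array([0.5675, 0.2727, 0.0124]), 0.79)]
top check_weight []
top pan_top []
top pocket_floor [(array([0.5673, 0.2759, 0.0124]), 0.63)]
```

View pics/p1.png

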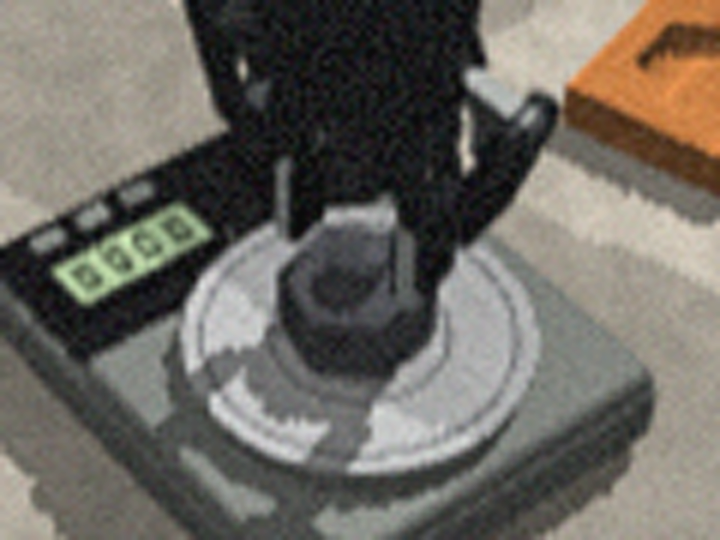

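The weight is released and stands level on the pan. Its centre is at about (358,330) against the pan's ellipse centre at (362,345). I'll take the knob again about 3 mm higher so closing doesn't press the pan.

>>> servo_tool:
  motion:
    - [[0,0,0],[0,0,-3],0]
    - [[0,0,0],[0,0,-3],-0.3]
    - [[0,0,0],[0,0,-3],-0.6]
    - [[0,0,0],[0,0,-3],-1]
    - [[0,0,0],[0,0,-3],-1]
    - [[0,0,0],[0,0,-3],-1]
    - [[0,0,0],[0,0,-3],-1]
  squeeze: 60

```text
time: 12.38
ee_pos: [0.5943, 0.0358, 0.0734]
tcp_rot: [-2.038, -2.39, 0.001]
wrist_force: [-4.1, -0.3, 1.9]
width: 0.195
finger_force: 58.6
```

>>> servo_tool:
  motion:
    - [[0,0,0],[0,0,-5],-1]
    - [[0,0,0],[0,0,-20],-1]
    - [[0,0,0],[0,0,-45],-1]
    - [[0,0,0],[30,2,-50],-1]
    - [[0,0,0],[80,4,-50],-1]
    - [[0,0,0],[130,6,-50],-1]
    - [[0,0,0],[180,9,-50],-1]
    - [[0,0,0],[220,11,-30],-1]
    - [[0,0,0],[239,11,-10],-1]
    - [[0,0,0],[239,11,0],-1]
    - [[0,0,0],[239,11,0],-1]
    - [[0,0,0],[239,11,0],-1]

```text
time: 13.88
ee_pos: [0.5685, 0.2727, 0.0744]
tcp_rot: [2.04, 2.388, 0.001]
wrist_force: [0.0, -0.3, -5.5]
width: 0.199
finger_force: 59.0
```

```bash
python3 rep.py; python3 - <<'E'
from fit import *
s=manip.read_state();T=s["ee_pos"];print(T)
o=[]
for n in("scene","top"):
    c=cams.camera(n)
    for t in("check_weight","pocket_floor","small_weight"): print(n,t,[(np.round(d["at"],4),d["conf"]) for d in nets.spot_point(c,t)[:1]])
    u=proj(c,[[.565,.29,.03]])[0];x0,y0=int(u[0])-50,int(u[1])-45
    o.append(cv2.convertScaleAbs(cv2.resize(c["frame"][y0:y0+90,x0:x0+100],(400,360),interpolation=cv2.INTER_CUBIC),alpha=1.5,beta=10))
cv2.imwrite("pics/k1.png",np.hstack(o))
E
```

```text
t 13.875 pos [0.6 0.3 0.1] yang 9.004628631498443 z [ 0.  0. -1.] F [ 0.  -0.3 -5.5] w 0.19888596110183698 59.030354619026184 q [-0.1  0.6 -0.6  1.7  0.4  0.9 -0.7]
[0.56852033 0.27272951 0.0744401 ]
scene check_weight [(array([0.5631, 0.2708, 0.0571]), 0.8)]
scene pocket_floor [(array([0.5681, 0.2724, 0.0144]), 0.92)]
scene small_weight [(array([0.5534, 0.3579, 0.0147]), 0.42)]
top check_weight [(array([0.5667, 0.2768, 0.0536]), 0.8)]
top pocket_floor [(array([0.5672, 0.2733, 0.0123]), 0.94)]
top small_weight []
```

View pics/k1.png

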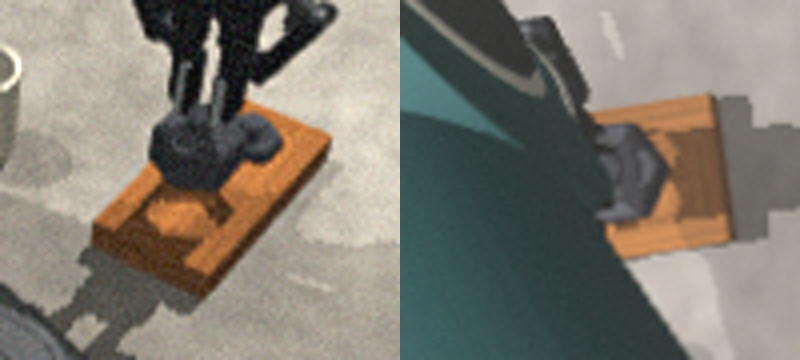

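The left view shows the weight level above the pocket and clear of the small weight. Descending in small steps.

>>> servo_tool:
  motion:
    - [[0,0,0],[1,1,15],-1]
    - [[0,0,0],[1,1,28],-1]
    - [[0,0,0],[1,1,32],-1]
    - [[0,0,0],[1,1,34],-1]
    - [[0,0,0],[1,1,36],-1]
    - [[0,0,0],[1,1,38],-1]
    - [[0,0,0],[1,1,39],-1]
    - [[0,0,0],[1,1,39],-1]

```text
time: 15.28
ee_pos: [0.5685, 0.2747, 0.0345]
tcp_rot: [-2.039, -2.39, -0.0]
wrist_force: [-0.2, 1.1, -5.7]
width: 0.195
finger_force: 59.1
```

>>> servo_tool:
  motion:
    - [[0,0,0],[0,0,1],-1]
    - [[0,0,0],[0,0,2],-1]
    - [[0,0,0],[0,0,3],-1]
    - [[0,0,0],[0,0,4],-1]
    - [[0,0,0],[0,0,4],-1]

```text
time: 15.9
ee_pos: [0.5685, 0.2747, 0.0304]
tcp_rot: [-2.038, -2.39, 0.0]
wrist_force: [0.2, -0.2, -4.4]
width: 0.193
finger_force: 59.1
```

>>> servo_tool:
  motion:
    - [[0,0,0],[0,0,1],-1]
    - [[0,0,0],[0,0,2],-1]
    - [[0,0,0],[0,0,3],-1]
    - [[0,0,0],[0,0,3],-1]

```text
time: 16.4
ee_pos: [0.5686, 0.2749, 0.0283]
tcp_rot: [2.038, 2.39, 0.0]
wrist_force: [-5.6, -3.2, 9.6]
width: 0.192
finger_force: 62.2
```

>>> servo_tool:
  motion:
    - [[0,0,0],[0,0,0],-0.4]
    - [[0,0,0],[0,0,0],-0.2]
    - [[0,0,0],[0,0,0],0]
    - [[0,0,0],[0,0,-15],0]
    - [[0,0,0],[0,0,-50],0]
    - [[0,0,0],[0,0,-100],0]
    - [[0,0,0],[-40,-25,-130],0.5]
    - [[0,0,0],[-80,-60,-130],1]
    - [[0,0,0],[-120,-80,-130],1]
    - [[0,0,0],[-120,-80,-130],1]

```text
time: 17.65
ee_pos: [0.5083, 0.1404, 0.1586]
tcp_rot: [2.042, 2.385, -0.001]
wrist_force: [0.3, 1.3, 0.5]
width: 1.007
finger_force: 0.0
```

```bash
python3 rep.py .416 .237 .15; python3 - <<'E'
from fit import *
o=[]
for n in("scene","top"):
    c=cams.camera(n)
    for t in("check_weight","pocket_floor","cup","pan_top","tare_top"): print(n,t,[(np.round(d["at"],4),d["conf"]) for d in nets.spot_point(c,t)[:2]])
    u=proj(c,[[.565,.29,.03]])[0];x0,y0=int(u[0])-50,int(u[1])-45
    o.append(cv2.convertScaleAbs(cv2.resize(c["frame"][y0:y0+90,x0:x0+100],(400,360),interpolation=cv2.INTER_CUBIC),alpha=1.5,beta=10))
cv2.imwrite("pics/k2.png",np.hstack(o))
E
```

```text
t 17.65 pos [0.5 0.1 0.2] yang 8.869392922902767 z [ 0. -0. -1.] F [0.3 1.3 0.5] w 1.0067300546096005 0.0 q [ 0.2  0.4 -0.6  1.9  0.2  1.  -0.4]
shift [109.7 -76.3   8.3]
scene check_weight [(array([0.5678, 0.2751, 0.0096]), 0.82), (array([0.4943, 0.0992, 0.0502]), 0.65)]
scene pocket_floor [(array([0.5663, 0.2734, 0.0118]), 0.78)]
scene cup [(array([ 0.4132,  0.2373, -0.0022]), 0.72), (array([ 0.5628,  0.0397, -0.0015]), 0.31)]
scene pan_top [(array([0.595 , 0.0371, 0.0595]), 0.9)]
scene tare_top [(array([0.4941, 0.1002, 0.0484]), 0.55), (array([ 0.5637,  0.0422, -0.0029]), 0.27)]
top check_weight []
top pocket_floor []
top cup []
top pan_top []
top tare_top [(array([0.4908, 0.0951, 0.0491]), 0.58)]
```

View pics/k2.png

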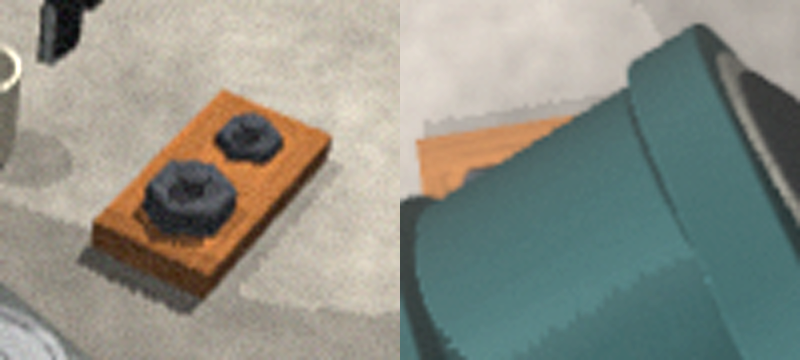

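The left view shows the weight seated flat in the large pocket at about (190,195), with the small weight at (250,138) undisturbed. Now the cup.

>>> servo_tool:
  motion:
    - [[0,0,0],[40,-28,4],1]
    - [[0,0,0],[80,-56,8],1]
    - [[0,0,0],[110,-77,8],1]
    - [[0,0,0],[110,-77,8],1]
    - [[0,0,0],[110,-77,30],1]
    - [[0,0,0],[110,-77,60],1]
    - [[0,0,0],[110,-77,90],1]
    - [[0,0,0],[110,-77,115],1]
    - [[0,0,0],[110,-77,130],1]
    - [[0,0,0],[110,-77,130],1]

```text
time: 19.5
ee_pos: [0.415, 0.2397, 0.027]
tcp_rot: [-2.038, -2.39, 0.002]
wrist_force: [-0.5, 0.3, -0.9]
width: 1.001
finger_force: 0.0
```

>>> servo_tool:
  motion:
    - [[0,0,0],[0,0,0],0.7]
    - [[0,0,0],[0,0,0],0.5]
    - [[0,0,0],[0,0,0],0.2]
    - [[0,0,0],[0,0,0],0]
    - [[0,0,0],[0,0,0],0]
    - [[0,0,0],[0,0,0],0]
  squeeze: 30

```text
time: 20.25
ee_pos: [0.4154, 0.2404, 0.0285]
tcp_rot: [2.038, 2.39, 0.002]
wrist_force: [-4.5, -1.3, 14.3]
width: 0.697
finger_force: 29.1
```

>>> servo_tool:
  motion:
    - [[0,0,0],[0,0,-10],0]
    - [[0,0,0],[0,0,-40],0]
    - [[0,0,0],[0,0,-80],0]
    - [[0,0,0],[0,0,-110],0]
    - [[0,0,0],[0,0,-120],0]
    - [[0,0,0],[0,0,-120],0]
  squeeze: 30

```text
time: 21.0
ee_pos: [0.4153, 0.2399, 0.1477]
tcp_rot: [2.038, 2.39, 0.001]
wrist_force: [-0.3, -0.9, -2.6]
width: 0.696
finger_force: 33.0
```

```bash
python3 rep.py .594 .037 .148; python3 - <<'E'
from fit import *
T=manip.read_state()["ee_pos"]
for n in("scene","top"):
    c=cams.camera(n); print(n,[(np.round(np.array(d["at"])-T,4),d["conf"]) for d in nets.spot_point(c,"cup")[:1]])
E
```

```text
t 21.0 pos [0.4 0.2 0.1] yang 9.069879157394732 z [ 0.  0. -1.] F [-0.3 -0.9 -2.6] w 0.6960971354984382 32.97428525984287 q [ 0.   0.3 -0.7  2.   0.2  0.9 -0.7]
shift [-228.5  144.5   -0.1]
scene [(array([ 0.0017, -0.0029, -0.0283]), 0.67)]
top [(array([ 0.0013, -0.0054, -0.0264]), 0.56)]
```

>>> servo_tool:
  motion:
    - [[0,0,0],[-35,22,0],0]
    - [[0,0,0],[-80,51,0],0]
    - [[0,0,0],[-125,80,0],0]
    - [[0,0,0],[-170,108,0],0]
    - [[0,0,0],[-205,131,0],0]
    - [[0,0,0],[-226,144,0],0]
    - [[0,0,0],[-226,144,0],0]
    - [[0,0,0],[-226,144,20],0]
    - [[0,0,0],[-226,144,40],0]
    - [[0,0,0],[-226,144,52],0]
    - [[0,0,0],[-226,144,55],0]
    - [[0,0,0],[-226,144,55],0]

```text
time: 22.7
ee_pos: [0.593, 0.0399, 0.0926]
tcp_rot: [-2.038, -2.391, -0.0]
wrist_force: [0.2, -0.1, -0.7]
width: 0.692
finger_force: 33.0
```

```bash
python3 rep.py .5935 .039 .089; python3 - <<'E'
from fit import *
T=manip.read_state()["ee_pos"];print(np.round(T,4))
for n in("scene","top"):
    c=cams.camera(n); print(n,[(t,np.round(np.array(d["at"]),4),d["conf"]) for t in("cup","pan_top") for d in nets.spot_point(c,t)[:1]])
E
```

```text
t 22.7 pos [0.6 0.  0.1] yang 9.105818612705201 z [ 0.  0. -1.] F [ 0.2 -0.1 -0.7] w 0.6923080653365198 32.975188815034926 q [ 0.3  0.6 -0.5  1.8  0.3  0.9 -0.2]
shift [-0.9  0.3  3.6]
[0.593  0.0399 0.0926]
scene [('cup', array([0.5905, 0.0359, 0.0632]), 0.78), ('pan_top', array([0.5922, 0.0345, 0.0603]), 0.89)]
top []
```

>>> servo_tool:
  motion:
    - [[0,0,0],[-1,0,1],0]
    - [[0,0,0],[-1,0,2],0]
    - [[0,0,0],[-1,0,3],0]
    - [[0,0,0],[-1,0,4],0]
    - [[0,0,0],[-1,0,4.5],0]
    - [[0,0,0],[-1,0,4.5],0]

```text
time: 23.75
ee_pos: [0.5931, 0.0387, 0.088]
tcp_rot: [-2.038, -2.39, -0.0]
wrist_force: [0.1, -0.8, 0.6]
width: 0.694
finger_force: 33.1
```

>>> servo_tool:
  motion:
    - [[0,0,0],[0,0,0.5],0]
    - [[0,0,0],[0,0,1],0]
    - [[0,0,0],[0,0,1],0]

```text
time: 24.12
ee_pos: [0.5931, 0.0387, 0.087]
tcp_rot: [-2.038, -2.39, -0.0]
wrist_force: [-0.6, 0.4, 1.2]
width: 0.692
finger_force: 33.2
```

>>> servo_tool:
  motion:
    - [[0,0,0],[0,0,0],0.6]
    - [[0,0,0],[0,0,0],1]
    - [[0,0,0],[0,0,0],1]
    - [[0,0,0],[0,0,0],1]
    - [[0,0,0],[0,0,-25],1]
    - [[0,0,0],[0,0,-55],1]
    - [[0,0,0],[0,0,-90],1]
    - [[0,0,0],[0,0,-110],1]
    - [[0,0,0],[0,0,-110],1]
    - [[0,0,0],[50,-50,-110],0]
    - [[0,0,0],[80,-100,-110],-1]
    - [[0,0,0],[80,-100,-110],-1]
    - [[0,0,0],[80,-100,-110],-1]
    - [[0,0,0],[80,-100,-110],-1]

```text
time: 25.88
ee_pos: [0.4825, 0.1013, 0.1965]
tcp_rot: [-2.039, -2.389, 0.0]
wrist_force: [0.3, -0.1, -0.3]
width: 0.001
finger_force: 0.0
```

```bash
python3 rep.py .493 .0975 .09; python3 - <<'E'
from fit import *
o=[]
for n in("scene","top"):
    c=cams.camera(n); print(n,[(t,np.round(np.array(d["at"]),4),d["conf"]) for t in("cup","pan_top","tare_top","check_weight") for d in nets.spot_point(c,t)[:1]])
    u=proj(c,[[.565,.05,.05]])[0];x0,y0=int(u[0])-55,int(u[1])-50
    o.append(cv2.convertScaleAbs(cv2.resize(c["frame"][y0:y0+100,x0:x0+110],(396,360),interpolation=cv2.INTER_CUBIC),alpha=1.5,beta=10))
cv2.imwrite("pics/c1.png",np.hstack(o))
E
```

```text
t 25.875 pos [0.5 0.1 0.2] yang 9.019497974830925 z [-0.  0. -1.] F [ 0.3 -0.1 -0.3] w 0.0011817694700041615 0.0 q [ 0.3  0.2 -0.7  1.9  0.2  1.  -0.3]
shift [ -5.4   9.9 106.5]
scene [('cup', array([0.5932, 0.034 , 0.0579]), 0.79), ('pan_top', array([0.5947, 0.0354, 0.0576]), 0.57), ('tare_top', array([0.4946, 0.0984, 0.0471]), 0.38), ('check_weight', array([0.5658, 0.2742, 0.007 ]), 0.9)]
top [('cup', array([0.5934, 0.0372, 0.0583]), 0.71), ('pan_top', array([0.5943, 0.0357, 0.0582]), 0.72), ('check_weight', array([0.566 , 0.2756, 0.0067]), 0.64)]
```

View pics/c1.png

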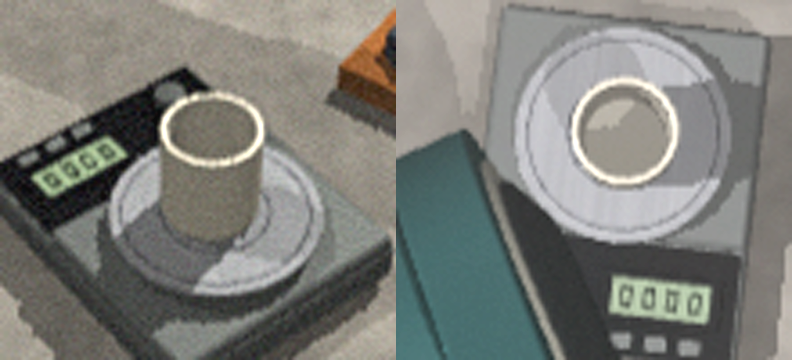

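The cup is upright and centred: its rim is at (625,130) against the pan centre at (622,135) in the right half. Next, the tare key.

>>> servo_tool:
  motion:
    - [[0,0,0],[-6,10,40],-1]
    - [[0,0,0],[-6,10,80],-1]
    - [[0,0,0],[-6,10,115],-1]
    - [[0,0,0],[-6,10,135],-1]
    - [[0,0,0],[-6,10,141],-1]
    - [[0,0,0],[-6,10,141],-1]
    - [[0,0,0],[-6,10,141],-1]

```text
time: 27.25
ee_pos: [0.4931, 0.0976, 0.0569]
tcp_rot: [2.038, 2.39, 0.001]
wrist_force: [0.7, 0.3, 0.5]
width: -0.001
finger_force: 0.0
```

```bash
python3 rep.py .493 .0972 .0465
```

```text
t 27.25 pos [0.5 0.1 0.1] yang 9.08048127014782 z [ 0.  0. -1.] F [0.7 0.3 0.5] w -0.0013616273415867515 0.0 q [ 0.2  0.5 -0.6  2.   0.4  0.8 -0.4]
shift [-0.4 -0.2 10.4]
```

>>> servo_tool:
  motion:
    - [[0,0,0],[0,0,3],-1]
    - [[0,0,0],[0,0,5],-1]
    - [[0,0,0],[0,0,7],-1]
    - [[0,0,0],[0,0,8],-1]
    - [[0,0,0],[0,0,9],-1]
    - [[0,0,0],[0,0,9],-1]

```text
time: 28.0
ee_pos: [0.4925, 0.0975, 0.0469]
tcp_rot: [-2.038, -2.39, 0.0]
wrist_force: [0.1, -0.1, 0.2]
width: 0.004
finger_force: 0.0
```

>>> servo_tool:
  motion:
    - [[0,0,0],[0,0,1],-1]
    - [[0,0,0],[0,0,2],-1]
    - [[0,0,0],[0,0,3],-1]
    - [[0,0,0],[0,0,3],-1]

```text
time: 28.5
ee_pos: [0.4925, 0.0975, 0.0439]
tcp_rot: [-2.038, -2.39, 0.0]
wrist_force: [-0.6, -0.3, -1.2]
width: 0.003
finger_force: 0.0
```

```bash
python3 - <<'E'
from fit import *
c=cams.camera("scene");T=manip.read_state()["ee_pos"];u=proj(c,[T])[0]
x0,y0=int(u[0])-40,int(u[1])-40
f=cv2.convertScaleAbs(cv2.resize(c["frame"][y0:y0+60,x0:x0+80],(800,600),interpolation=cv2.INTER_CUBIC),alpha=2,beta=15)
p=(u+.5-[x0,y0])*10; cv2.circle(f,tuple(int(v) for v in p),3,(0,0,255),-1)
cv2.imwrite("pics/t1.png",f)
print([(np.round(d["at"],4),d["conf"]) for d in nets.spot_point(c,"tare_top")[:2]])
E
```

```text
[(array([0.4955, 0.1013, 0.0467]), 0.58)]
```

View pics/t1.png

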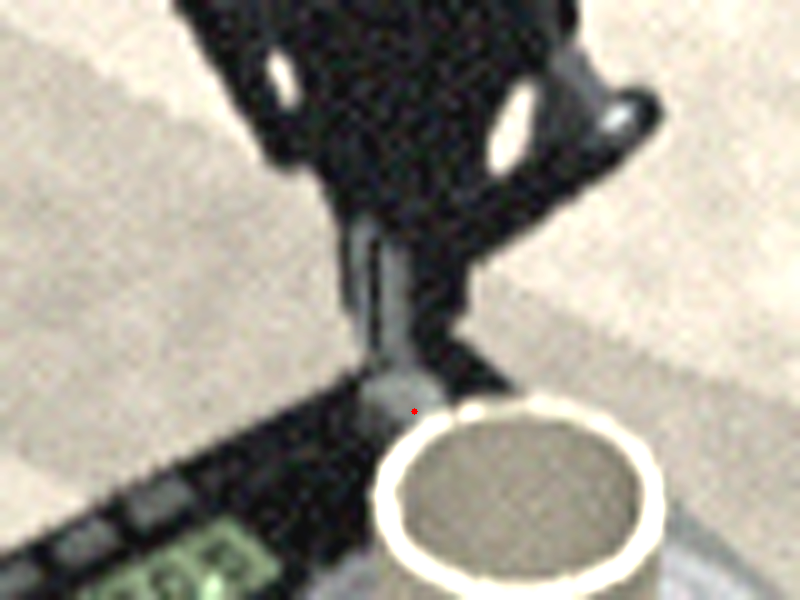

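The picture shows the finger tips ending at about (390,360), just above the round key at about (405,395) and laterally on it. The real tips sit roughly 10 mm behind the nominal TCP, so I'll keep lowering until the force rises.

>>> servo_tool:
  motion:
    - [[0,0,0],[0,0,1],-1]
    - [[0,0,0],[0,0,2],-1]
    - [[0,0,0],[0,0,3],-1]
    - [[0,0,0],[0,0,4],-1]
    - [[0,0,0],[0,0,4],-1]

```text
time: 29.22
ee_pos: [0.4925, 0.0975, 0.0399]
tcp_rot: [-2.038, -2.39, 0.0]
wrist_force: [0.7, 0.6, 0.3]
width: -0.001
finger_force: 0.0
```

>>> servo_tool:
  motion:
    - [[0,0,0],[0,0,1],-1]
    - [[0,0,0],[0,0,2],-1]
    - [[0,0,0],[0,0,3],-1]
    - [[0,0,0],[0,0,3],-1]

```text
time: 29.72
ee_pos: [0.4925, 0.0975, 0.0369]
tcp_rot: [-2.038, -2.39, 0.0]
wrist_force: [-0.3, 0.8, -0.4]
width: 0.002
finger_force: 0.0
```

>>> servo_tool:
  motion:
    - [[0,0,0],[0,0,1],-1]
    - [[0,0,0],[0,0,2],-1]
    - [[0,0,0],[0,0,3],-1]
    - [[0,0,0],[0,0,3],-1]

```text
time: 30.22
ee_pos: [0.4925, 0.0975, 0.0339]
tcp_rot: [-2.038, -2.39, 0.0]
wrist_force: [0.2, -0.4, -1.1]
width: 0.001
finger_force: 0.0
```

>>> servo_tool:
  motion:
    - [[0,0,0],[0,0,1],-1]
    - [[0,0,0],[0,0,2],-1]
    - [[0,0,0],[0,0,3],-1]
    - [[0,0,0],[0,0,3],-1]
    - [[0,0,0],[0,0,3],-1]

```text
time: 30.85
ee_pos: [0.4926, 0.0976, 0.031]
tcp_rot: [-2.038, -2.39, -0.0]
wrist_force: [-0.7, -1.1, -0.2]
width: 0.0
finger_force: 0.0
```

That was the eleventh picture I viewed, one over the limit of 10, so I'll go on by force readings alone.

>>> servo_tool:
  motion:
    - [[0,0,0],[0,0,1],-1]
    - [[0,0,0],[0,0,2],-1]
    - [[0,0,0],[0,0,2],-1]
    - [[0,0,0],[0,0,2],-1]

```text
time: 31.35
ee_pos: [0.4926, 0.0976, 0.029]
tcp_rot: [-2.038, -2.39, -0.0]
wrist_force: [0.6, -0.1, -0.2]
width: -0.001
finger_force: 0.0
```

```bash
python3 - <<'E'
from fit import *
F=[]
for i in range(8):
    c=cams.camera("scene"); s=manip.read_state(); F.append(s["wrist_force"])
print(np.mean(F,0),s["ee_pos"],[(np.round(d["at"],4),d["conf"]) for d in nets.spot_point(c,"tare_top")[:2]])
E
```

```text
[-0.04604523  0.18761166 -0.02685547] [0.4925532  0.0975246  0.02899022] [(array([0.4945, 0.1032, 0.0466]), 0.51)]
```

>>> servo_tool:
  motion:
    - [[0,0,0],[0,0,1],-1]
    - [[0,0,0],[0,0,2],-1]
    - [[0,0,0],[0,0,2],-1]
    - [[0,0,0],[0,0,2],-1]

```text
time: 32.3
ee_pos: [0.4925, 0.0976, 0.027]
tcp_rot: [-2.038, -2.39, -0.0]
wrist_force: [-0.7, -0.2, 0.2]
width: 0.002
finger_force: 0.0
```

```bash
cat > ff.py <<'E'
from h import *
F=[]
for i in range(6): c=cams.camera("scene"); s=manip.read_state(); F.append(s["wrist_force"])
print(np.mean(F,0),s["ee_pos"],s["time"])
E
python3 ff.py
```

```text
[-0.01347687  0.1884811   0.09718519] [0.49255641 0.09752253 0.02700442] 32.6
```

>>> servo_tool:
  motion:
    - [[0,0,0],[0,0,1],-1]
    - [[0,0,0],[0,0,2],-1]
    - [[0,0,0],[0,0,2],-1]
    - [[0,0,0],[0,0,2],-1]

```text
time: 33.1
ee_pos: [0.4926, 0.0975, 0.025]
tcp_rot: [-2.038, -2.39, -0.0]
wrist_force: [-0.1, -0.1, 3.0]
width: 0.002
finger_force: 0.9
```

```bash
python3 ff.py
```

```text
[0.42846361 0.31883899 2.18619386] [0.49257182 0.09755569 0.02500446] 33.4
```

>>> servo_tool:
  motion:
    - [[0,0,0],[0,0,0.5],-1]
    - [[0,0,0],[0,0,1],-1]
    - [[0,0,0],[0,0,1],-1]
    - [[0,0,0],[0,0,1],-1]

```text
time: 33.9
ee_pos: [0.4926, 0.0975, 0.024]
tcp_rot: [-2.038, -2.39, -0.0]
wrist_force: [0.5, -0.0, 2.6]
width: -0.002
finger_force: 1.3
```

```bash
python3 ff.py
```

```text
[1.18726058 0.14871131 2.45087542] [0.49257785 0.09752942 0.0240039 ] 34.2
```

>>> servo_tool:
  motion:
    - [[0,0,0],[0,0,0.5],-1]
    - [[0,0,0],[0,0,1],-1]
    - [[0,0,0],[0,0,1],-1]
    - [[0,0,0],[0,0,1],-1]

```text
time: 34.7
ee_pos: [0.4926, 0.0976, 0.023]
tcp_rot: [-2.038, -2.391, -0.0]
wrist_force: [1.4, 0.4, 3.2]
width: 0.001
finger_force: 1.6
```

```bash
python3 ff.py
```

```text
[ 1.16982757 -0.26555137  3.1559911 ] [0.49257093 0.09751851 0.02300532] 35.0
```

>>> servo_tool:
  motion:
    - [[0,0,0],[0,0,0.5],-1]
    - [[0,0,0],[0,0,1],-1]
    - [[0,0,0],[0,0,1.3],-1]
    - [[0,0,0],[0,0,1.3],-1]

```text
time: 35.5
ee_pos: [0.4926, 0.0976, 0.0221]
tcp_rot: [2.038, 2.39, -0.0]
wrist_force: [-2.9, -0.3, 14.1]
width: -0.002
finger_force: 7.3
```

```bash
python3 ff.py
```

```text
[-2.35765257 -0.96551694 15.07523885] [0.49267149 0.09755075 0.02207913] 35.8
```

The key yielded like a spring for about 4 mm and then bottomed, so it's fully pressed. Retreating straight up.

>>> servo_tool:
  motion:
    - [[0,0,0],[0,0,-5],-1]
    - [[0,0,0],[0,0,-25],-1]
    - [[0,0,0],[0,0,-70],-1]
    - [[0,0,0],[0,0,-120],-1]
    - [[0,0,0],[0,0,-150],-1]
    - [[0,0,0],[0,-60,-150],-1]
    - [[0,0,0],[0,-60,-150],-1]
    - [[0,0,0],[0,-60,-150],-1]
    - [[0,0,0],[0,-60,-150],-1]

```text
time: 36.92
ee_pos: [0.4338, 0.0882, 0.1716]
tcp_rot: [-2.038, -2.39, -0.0]
wrist_force: [-0.1, 0.2, 0.2]
width: -0.003
finger_force: 0.0
```

```bash
python3 rep.py; python3 - <<'E'
from fit import *
for n in("scene","top"):
    c=cams.camera(n); print(n,[(t,np.round(np.array(d["at"]),4),round(d["conf"],2)) for t in("cup","pan_top","tare_top","check_weight","pocket_floor") for d in nets.spot_point(c,t)[:1]])
E
```

```text
t 36.925 pos [0.4 0.1 0.2] yang 9.085702106503339 z [-0.  0. -1.] F [-0.1  0.2  0.2] w -0.0032049795243937885 0.0 q [ 0.3  0.2 -0.7  2.1  0.1  0.9 -0.2]
scene [('cup', array([0.5928, 0.0364, 0.0583]), 0.86), ('pan_top', array([0.592 , 0.0371, 0.0569]), 0.8), ('tare_top', array([0.4952, 0.1002, 0.0469]), 0.54), ('check_weight', array([0.5669, 0.2738, 0.0114]), 0.53), ('pocket_floor', array([0.5685, 0.2736, 0.0133]), 0.64)]
top [('cup', array([0.5953, 0.0385, 0.0603]), 0.65), ('pan_top', array([0.5911, 0.0372, 0.058 ]), 0.66), ('tare_top', array([0.4923, 0.0961, 0.0491]), 0.61), ('check_weight', array([0.5674, 0.2757, 0.0079]), 0.61), ('pocket_floor', array([0.5679, 0.2712, 0.013 ]), 0.74)]
```

```bash
python3 -c "from rig import manip;print(manip.close_job())"
```

```text
the job is handed in; nothing more can be done
None
```

The job is handed in but returned no verdict: the check weight stood on the pan and is back in its pocket, the cup stands centred on the pan, and the tare key was pressed to its stop; I viewed 11 pictures, one over the limit of 10.

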